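Index the reagent carousel to its next click stop and load a bottle

TASK

Push the reagent carousel round counter-clockwise (seen from above) by one of its steel posts, gently, until it clicks into its next stop and no further: the stop cannot be seen, only felt, and the wheel must stand seated in it. Then put the loose amber bottle upright and fully down into the empty blue pocket, leaving the wheel seated in that stop and everything else where it was.

Things in the scene. Friction and masses are not known exactly. Their poses are not given: they have to be found in the camera images.
- carousel: Round white fixed housing of the carousel, 228 mm across, 26 mm high; origin at the centre of its underside, on the vertical axis of the wheel. On it turns an aluminium wheel 216 mm across, top face 36 mm above the worktop, with six pockets 60 degrees apart at 66 mm from the axis and six steel push posts at 98 mm. No part of the carousel stands a push of more than 20 N.
- wheel (a joint): Angle of the wheel in its housing, rad, counter-clockwise from above. It starts between two stops, at -0.62 to -0.42, drags evenly (1 to 3 N at a post) and stays where left. Stops are 1.047 rad apart; the next lies anywhere from -0.30 to 0.30, unseen, different each time. See hub for how it feels.
- pocket (a point): Centre of the inner floor of the one empty pocket, a blue collar on the wheel, 38 mm above the worktop; it turns with the wheel. The collar is 38 mm across outside, flaring to 44 mm at its rim, 50 mm above the worktop; the hole is round, 30 mm wide and 12 mm deep, its mouth funnelled out to 36 mm over the top 5 mm.
- post (a point): Top centre of one of six upright steel push posts, the one 30 degrees counter-clockwise from the empty pocket; the others follow every 60 degrees, midway between pockets. A post is 10 mm thick and stands from the wheel's top (36 mm above the worktop) up to 62 mm above the worktop, with a foot 16 mm wide and 3 mm high. It turns with the wheel.
- bottle: Loose small amber glass bottle with a black cap, standing upright on the worktop: body 25 mm across and 41 mm high, cap 19 mm across, 57 mm high in all, 30 to 60 g; origin at the centre of its underside, z up.
- slide_box_a: Loose pale blue slide box, 73 x 98 x 33 mm, a bystander; origin at the centre of its underside.
- label_roll: Loose white label roll, 60 mm across, 22 mm high, a bystander; origin at the centre of its underside.
- hub (a point): Top centre of the wheel's hub (36 mm across), 46 mm above the worktop. Around: five fixed amber bottles in grey collars (44 mm across), tops 95 mm above the worktop. A sprung ball under the wheel makes the stop: within 0.1 rad of it the wheel is drawn into it (going in, the push vanishes); pushing on meets a sudden 5 to 11 N at a post, lasting at rest, for 8 mm of post travel, then is past.
Things that resemble listed ones, but are neither listed nor needed, are in the scene too. What is meant by the bottle is not pink, and is the smaller of those in its own colour.

How it is judged:
By the outcome, as a careful person would: the job done as asked, in the order asked, and still so for the second after the job is handed in, with the robot touching nothing.
It also fails if it takes over 72 s, if anything falls off the work surface, if the arm or the gripper's body presses on something with over 40 N, if the wrist force passes 120 N, or if a joint passes its speed limit or range.

ROBOT

A 6-joint arm with a two-finger parallel gripper is mounted at the origin on a cart in front of the work surface, level with it; the furniture and walls round the work are solid. World frame = base frame: x ahead of the robot, y to its left, z up, the work surface at z = 0. Lengths are in m, angles in rad, forces in N, time in s.
With the tool pointing down it reaches from about 0.325 to 0.775 m from the base axis. Payload 9.3 kg.
Tool frame: the origin (TCP) lies at the very end of the fingers, on their centre line; the grasp point (between the pads) lies 19 mm behind it; z points along the fingers, y is the line along which they close (so a half turn about z gives the same grasp; the last joint's range is limited). The gripper opens to 85 mm and grips with 20 to 120 N. Pads are 22 mm wide; open, the fingers measure 114 mm over their backs; the gripper's body (76 mm by 85 mm) begins 54 mm behind the grasp point. The pads swing forward as they close: fully open they stand 13 mm farther back than shut.
Start: joints at [1.004, 0.259, 0.021, 1.334, 0, 1.418], TCP at [0.221, 0.504, 0.231] pointing down, gripper open.
Joint ranges: [-3.04, 3.04], [-0.91, 1.82], [-1.04, 1.36], [-1.92, 1.95], [-1.52, 1.45], [-3.14, 3.14]. Speed limits (rad/s): [2.22, 2.22, 2.79, 3.14, 3.14, 3.14].

INTERFACE

Orientations are given as a rotation vector (axis times angle).
In Python, from rig import bot gives the robot as it stands. The module is installed in compiled form; this text tells all that it offers.
- The arm moves only by the shell command python3 -m jog 'ROWS' [OPENING]. ROWS is JSON, one flat list of numbers, 4 for each row, row after row: the shift along the tool's x, y, z in mm, then the turn about the tool's z in degrees. In form: [x, y, z, twist, x, y, z, twist, ...]. A call has exactly 5 rows; each row shifts and turns the commanded pose from where the row before left it, along the tool's axes as they then stand; what a row does not reach is not made up. A row lasts 1/10 s, in which the tool goes at most 50 mm and 8.59 degrees, less where a joint would pass 70% of its speed; a pose out of reach is approached as far as the arm can. A call with a gripper value outside its range is refused whole. OPENING is the finger opening in mm, from 0 to 85.4, set as the call begins (- or left out, the last holds). The fingers move at their own pace and stop on an object; the grip force is fixed at half the most. Time passes only in rows, so rows that do not move let the fingers close, or fill a call up. It gives the time, the measured TCP pose, the force, the opening and the grip force at its end, in the units of the state.
- bot.get_obs(): the state, without advancing time (a new reading comes with each control period).
- bot.snapshot(name): name is "scene" or "top" or "wrist"; returns a dict with "color" (384x512x3 uint8, blue, green, red), "fx", "fy", "cx", "cy" (pixels), "dist" ([k1, k2, p1, p2, k3] as OpenCV has them; the pictures are not rectified), "world_from_camera" (4x4, takes a point from camera to world coordinates); the wrist camera has in their place "tool_from_camera" (4x4, takes a point from camera to tool coordinates, whose origin is the TCP and whose axes are the flange's). Camera axes: x right, y down, z forward; pixel columns grow to the right and rows downward; lengths in m; the calibration is good to about 2 mm. A picture is of the moment at which its call begins: read the wrist's pose just before it. There is no depth.
- bot.hand_in(): hands the job in; it is judged then, once.
The state is a dict: "t": time; "joints": joint angles; "joint_vel": joint speeds; "joint_torque": joint torques, N m; "eef_pos": TCP position; "orientation": TCP orientation; "ft_force": force on the tool from outside, world axes, zero at the start; "torque": the same for the moment, N m; "gripper_width": finger opening in m; "finger_force": force on a finger pad.
Only numpy, scipy, OpenCV 4.12 (cv2) and the standard library are available. Lean on these libraries where they do the work, as an engineer would, in place of code of your own. Each camera call takes 0.05 s, during which the arm holds its last target. There are 200 camera calls.

## Working session

There is one attempt and no reset: what is moved stays moved. The work goes in short steps, Python scripts to look and compute and a shell command to move; the robot and the scene stay as the last step left them, time stands still between calls to the robot, and variables do not carry over. Pictures are saved under pics/ and viewed, at most 10 in all, crops included, and the job is handed in when it is done.

```bash
mkdir -p pics; cat > h.py <<'E'
import numpy as np, cv2
from rig import bot
from scipy.spatial.transform import Rotation as R
def snap(n):
    o=bot.get_obs(); s=bot.snapshot(n)
    if n=="wrist":
        T=np.eye(4);T[:3,:3]=R.from_rotvec(o["orientation"]).as_matrix();T[:3,3]=o["eef_pos"]
        W=T@s["tool_from_camera"]
    else: W=s["world_from_camera"]
    K=np.array([[s["fx"],0,s["cx"]],[0,s["fy"],s["cy"]],[0,0,1.]])
    d=dict(K=K,D=np.array(s["dist"],float),W=np.array(W),img=s["color"])
    return d
def save(n,d): np.savez("cam_"+n+".npz",**d)
def load(n): return dict(np.load("cam_"+n+".npz"))
def world(d,uv,z):
    p=cv2.undistortPoints(np.array([[uv]],float),d["K"],d["D"])[0,0]
    r=d["W"][:3,:3]@np.array([p[0],p[1],1]);c=d["W"][:3,3]
    return c+r*(z-c[2])/r[2]
def pix(d,P):
    V=np.linalg.inv(d["W"]);r,_=cv2.Rodrigues(V[:3,:3])
    return cv2.projectPoints(np.array(P,float).reshape(-1,1,3),r,V[:3,3],d["K"],d["D"])[0][:,0]
E
python3 - <<'E'
from h import *
for n in ("scene","top"):
    d=snap(n);save(n,d);cv2.imwrite(f"pics/{n}0.png",cv2.resize(d["img"],(800,600),interpolation=cv2.INTER_CUBIC))
o=bot.get_obs();print({k:np.round(v,3) for k,v in o.items()}); print(R.from_rotvec(o["orientation"]).as_matrix().round(3))
print(snap("top")["W"].round(3))
E
```

```text
{'t': np.float64(0.1), 'joints': array([1.004, 0.259, 0.021, 1.334, 0.   , 1.418]), 'joint_vel': array([-0.   , -0.001,  0.001, -0.001, -0.001,  0.   ]), 'joint_torque': array([ 7.0000e-03, -5.5669e+01,  3.4507e+01,  1.2000e-02, -0.0000e+00,
        0.0000e+00]), 'eef_pos': array([0.221, 0.503, 0.231]), 'orientation': array([-6.450e-01, -3.074e+00,  2.000e-03]), 'ft_force': array([-1.166, -0.217, -0.138]), 'torque': array([0.007, 0.08 , 0.004]), 'finger_force': np.float64(0.0), 'gripper_width': np.float64(0.085)}
[[-0.916  0.402 -0.001]
 [ 0.402  0.916 -0.001]
 [ 0.    -0.001 -1.   ]]
[[ 0.005 -0.993  0.119  0.368]
 [-1.    -0.004  0.013  0.072]
 [-0.013 -0.119 -0.993  1.139]
 [ 0.     0.     0.     1.   ]]
```

View pics/top0.png

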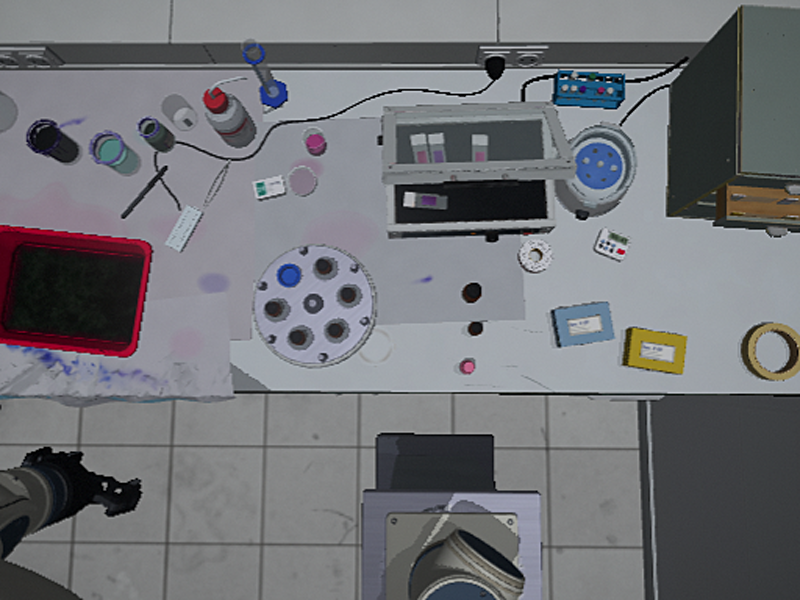

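View pics/scene0.png

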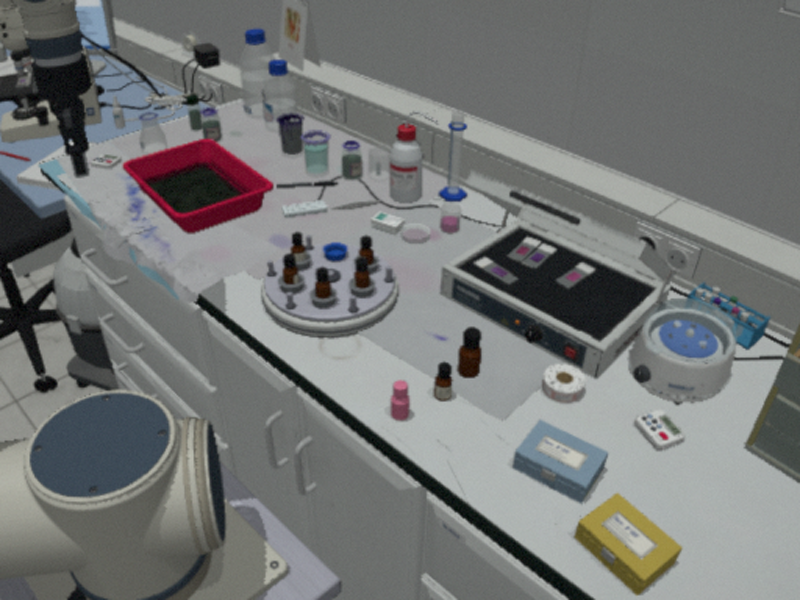

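The top view (800×600) shows these candidates: large amber (472,292), small amber (475,328), pink (467,366), plus five amber bottles fixed on the wheel around (314,305). The pink one is ruled out, so I choose the smaller amber at (475,328). The empty blue pocket is at (289,275). Next is a close crop to check this.

```bash
python3 - <<'E'
from h import *
d=load("top");c=d["img"][150:245,155:315]
cv2.imwrite("pics/crop0.png",cv2.resize(c,(800,475),interpolation=cv2.INTER_CUBIC))
for n,uv,z in [("hub",(313,303),.046),("pocket",(289,275),.05),("capS",(475,328),.057),("capL",(472,292),.09)]: print(n,world(d,np.array(uv)*.64,z).round(3))
E
```

```text
hub [0.482 0.247 0.046]
pocket [0.532 0.29  0.05 ]
capS [ 0.438 -0.04   0.057]
capL [ 0.498 -0.032  0.09 ]
```

View pics/crop0.png

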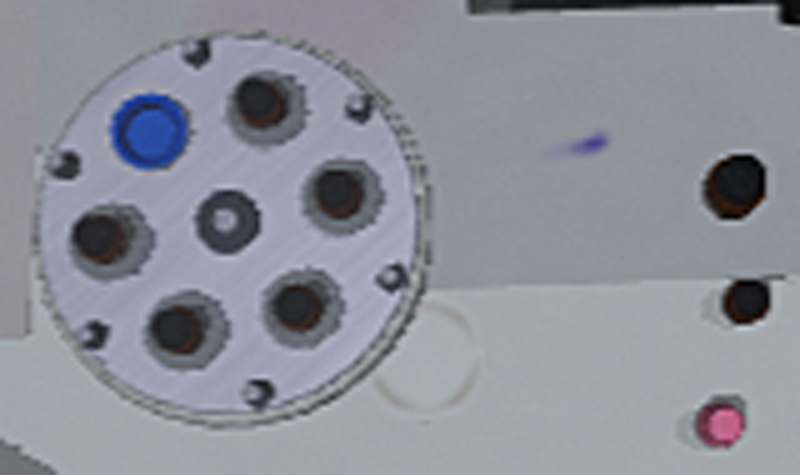

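```bash
cat >> h.py <<'E'
from scipy.optimize import least_squares
def fitwheel(d,pts):  # pts: list of (uv, r, z, offset deg from pocket)
    uv=np.array([p[0] for p in pts],float)
    def P(q): return [[q[0]+r*np.cos(q[2]+np.radians(o)),q[1]+r*np.sin(q[2]+np.radians(o)),z] for _,r,z,o in pts]
    s=least_squares(lambda q:(pix(d,P(q))-uv).ravel(),[.482,.247,.8])
    return s.x,(pix(d,P(s.x))-uv).round(1)
E
python3 - <<'E'
from h import *
d=load("top");f=lambda u,v:(155+u/5-.4,150+v/5-.4)
pts=[(f(228,221),0,.046,0),(f(150,131),.066,.05,0)]+[(f(*p),.098,.062,o) for p,o in [((62,165),30),((90,335),90),((257,391),150),((392,277),210),((360,105),270),((196,52),330)]]
q,r=fitwheel(d,pts);print(q.round(4),np.degrees(q[2]),r.tolist())
a=q[2]+np.pi/6;print("post",q[:2]+.098*np.array([np.cos(a),np.sin(a)]))
b=a-.016/.1; t=q[:2]+.101*np.array([np.cos(b),np.sin(b)]);print("xangle",np.degrees(a)+90)
print("capS",world(d,f(746,301),.057),"capL",world(d,f(742,180),.09))
E
```

```text
[0.4819 0.246  0.7228] 41.4142523910983 [[0.4, 0.3], [0.5, 0.4], [-0.7, -0.5], [-0.4, 0.4], [-0.0, 0.9], [0.3, -0.0], [0.2, -0.4], [-0.3, -1.0]]
post [0.51316326 0.33884853]
xangle 161.4142523910983
capS [ 0.43861073 -0.03957962  0.057     ] capL [ 0.50111545 -0.03459512  0.09      ]
```

```bash
python3 -m jog '[-36,-3,0,-1, -36,-3,0,-1, -36,-3,0,-1, -36,-3,0,-1, -36,-3,0,-1]' 0; python3 -m jog '[-36,-3,0,0, -36,-3,0,0, -36,-3,0,0, -36,-3,0,0, -30,-2,0,0]'
cat > g.py <<'E'
import sys
from h import *
# remaining shift to world target x y z [mm], xangle deg, in tool axes
o=bot.get_obs();M=R.from_rotvec(o["orientation"]).as_matrix()
T=np.array(sys.argv[1:4],float);xa=np.degrees(np.arctan2(M[1,0],M[0,0]))
print("t",o["t"].round(2),"pos",(o["eef_pos"]*1000).round(1),"xang",round(xa,1),"tool shift",(M.T@(T-o["eef_pos"]*1000)).round(1),"twist",round((xa-float(sys.argv[4])+180)%360-180,1),"F",o["ft_force"].round(1))
E
python3 g.py 537.2 335 46 161.4
```

```text
t: 0.65
eef_pos: [0.3839, 0.4222, 0.2311]
orientation: [-0.509, -3.1, 0.0]
ft_force: [0.1, 0.6, -0.5]
gripper_width: 0.0123
finger_force: 0.0
t: 1.15
eef_pos: [0.5447, 0.3529, 0.2308]
orientation: [-0.512, -3.099, 0.001]
ft_force: [-0.3, 0.4, -0.8]
gripper_width: 0.0001
finger_force: 0.0Traceback (most recent call last):
  File "g.py", line 6, in <module>
    print("t",o["t"].round(2),"pos",(o["eef_pos"]*1000).round(1),"xang",round(xa,1),"tool shift",(M.T@(T-o["eef_pos"]*1000)).round(1),"twist",round((xa-float(sys.argv[4])+180)%360-180,1),"F",o["ft_force"].round(1))
              ^^^^^^^^^^^^
AttributeError: 'float' object has no attribute 'round'
```

```bash
sed -i 's/o\["t"\].round(2)/round(float(o["t"]),2)/' g.py
python3 -m jog '[0,-5,10,0, 0,-5,25,0, 0,-5,25,0, 0,-4,20,0, 0,0,0,0]'; python3 g.py 537.2 335 46 161.4
python3 - <<'E'
from h import *
d=snap("wrist");save("w1",d);cv2.imwrite("pics/w1.png",cv2.resize(d["img"],(800,600),interpolation=cv2.INTER_CUBIC))
q=[.4819,.246,.7228]
for r,z,o in [(0,.046,0),(.066,.05,0),(.098,.062,30),(.098,.062,-30)]: print(o,r,(pix(d,[q[0]+r*np.cos(q[2]+np.radians(o)),q[1]+r*np.sin(q[2]+np.radians(o)),z])/.64).round())
E
```

```text
t: 1.65
eef_pos: [0.5356, 0.335, 0.1483]
orientation: [-0.511, -3.095, 0.005]
ft_force: [-0.6, -0.1, -1.1]
gripper_width: 0.0004
finger_force: 0.0
t 1.65 pos [535.6 335.  148.3] xang 161.3 tool shift [ -1.9   0.9 102.3] twist -0.1 F [-0.6 -0.1 -1.1]
0 0 [[209. 264.]]
0 0.066 [[320. 326.]]
30 0.098 [[396. 271.]]
-30 0.098 [[307. 423.]]
```

View pics/w1.png

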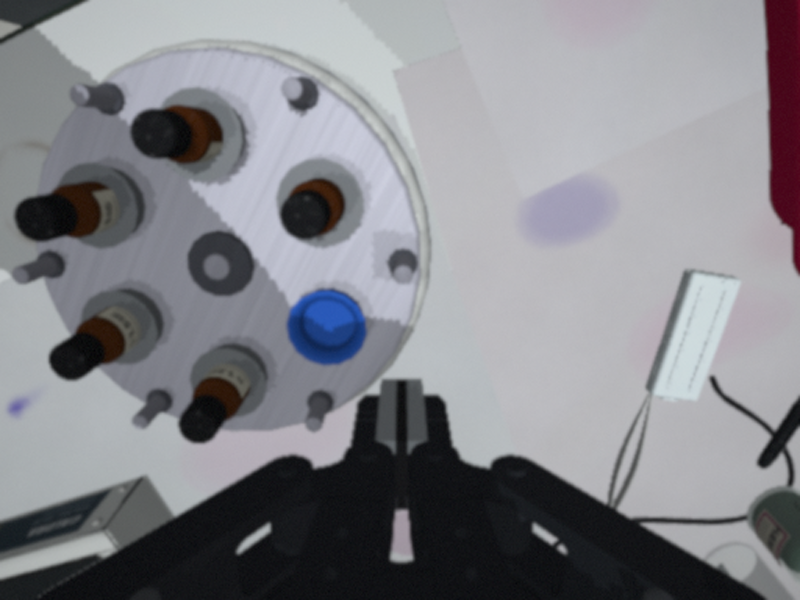

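Wrist view: hub (220,263), blue pocket (327,326), target post top (403,272), previous post (316,424). These agree with the model to within about 4 mm. The closed fingers are clockwise of the post, where I want them. I'm descending now.

```bash
python3 -m jog '[-1,1,25,0, -1,1,25,0, 0,0,25,0, 0,0,22,0, 0,0,5,0]'; python3 -m jog '[0,0,0,0, 0,0,0,0, 1,0,0,0, 1,0,0,0, 1,0,0,0]';python3 g.py 537.2 335 46 161.4
python3 - <<'E'
from h import *
d=load("w1");g=lambda u,v:(u*.64,v*.64)
pts=[(g(219,265),0,.046,0),(g(327,326),.066,.05,0)]+[(g(*p),.098,.062,o) for p,o in [((403,273),30),((291,88),90),((80,95),150),((22,275),210),((143,418),270),((316,424),330)]]
q,r=fitwheel(d,pts);print(q.round(4),np.degrees(q[2]),r.tolist())
E
```

```text
t: 2.2
eef_pos: [0.5391, 0.3373, 0.0482]
orientation: [-0.51, -3.098, 0.002]
ft_force: [-0.1, -0.3, -0.9]
gripper_width: -0.0001
finger_force: 0.0
t: 2.7
eef_pos: [0.5368, 0.3384, 0.05]
orientation: [0.511, 3.099, 0.001]
ft_force: [-0.1, 0.3, -0.3]
gripper_width: 0.0001
finger_force: 0.0
t 2.7 pos [536.8 338.4  50. ] xang 161.3 tool shift [-1.4 -3.1  4. ] twist -0.1 F [-0.1  0.3 -0.3]
[0.4841 0.2498 0.7262] 41.60868399225823 [[-0.9, 0.5], [0.8, 0.7], [1.1, -0.4], [1.0, -1.2], [-0.4, -0.8], [-0.6, 0.4], [-1.2, 2.7], [-0.3, -0.2]]
```

```bash
cat > w.py <<'E'
from h import *
H=np.array([.483,.248])
o=bot.get_obs();p=o["eef_pos"][:2]-H
d=snap("wrist");hsv=cv2.cvtColor(d["img"],cv2.COLOR_BGR2HSV)
m=cv2.inRange(hsv,(105,130,40),(130,255,255));n,l,s,c=cv2.connectedComponentsWithStats(m)
k=1+np.argmax(s[1:,4]);cnt=max(cv2.findContours((l==k).astype(np.uint8),0,1)[0],key=cv2.contourArea)
e=cv2.fitEllipse(cv2.convexHull(cnt));P=world(d,e[0],.05)[:2]-H
a=np.arctan2(P[1],P[0]);b=a+np.pi/6
u=np.array([np.cos(b),np.sin(b)]);t=np.array([-u[1],u[0]])
M=R.from_rotvec(o["orientation"]).as_matrix()
print("t %.2f wheel %.1f r %.0f area %d box %s | tool rad %.1f tang %.1f z %.0f xerr %.1f | Ft %.1f Fr %.1f"%(o["t"],np.degrees(a),1000*np.hypot(*P),s[k,4],s[k,:4],1000*p@u,1000*p@t,o["eef_pos"][2]*1000,(np.degrees(np.arctan2(M[1,0],M[0,0])-b)-90+180)%360-180,o["ft_force"][:2]@t,o["ft_force"][:2]@u))
import sys
if len(sys.argv)>1: cv2.imwrite(sys.argv[1],d["img"])
E
python3 w.py pics/w2.png
```

```text
t 2.70 wheel 43.3 r 67 area 3888 box [136 236  78  68] | tool rad 102.0 tang -25.6 z 50 xerr -2.0 | Ft 0.1 Fr 0.3
```

View pics/w2.png

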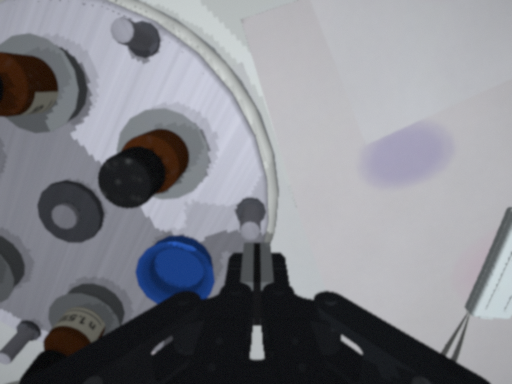

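Wrist view: post top (250,232) directly ahead of the closed fingertips (257,250), with the blue collar (175,268) visible so I can track the wheel angle. Starting the gentle push.

```bash
python3 -m jog '[1.5,0,1,0, 1.5,0,1,0, 1.5,0,1,0, 1.5,0,0,0, 1.5,0,0,0]' >/dev/null; python3 w.py; python3 -m jog '[1.4,0.2,0,-0.8, 1.4,0.2,0,-0.8, 1.4,0.2,0,-0.8, 1.4,0.2,0,-0.8, 1.4,0.2,0,-0.8]'>/dev/null; python3 w.py
```

```text
t 3.25 wheel 45.2 r 66 area 3209 box [136 249  80  61] | tool rad 101.4 tang -22.2 z 46 xerr -3.9 | Ft -5.9 Fr 0.3
t 3.80 wheel 49.0 r 66 area 3193 box [137 249  79  62] | tool rad 101.5 tang -21.4 z 46 xerr -3.7 | Ft -5.2 Fr -1.0
```

```bash
python3 -m jog '[1.4,0.2,0,-0.8, 1.4,0.2,0,-0.8, 1.4,0.2,0,-0.8, 1.4,0.2,0,-0.8, 1.4,0.2,0,-0.8]' >/dev/null; python3 w.py; python3 -m jog '[1.4,0.2,0,-0.8, 1.4,0.2,0,-0.8, 1.4,0.2,0,-0.8, 0,0,0,0, 0,0,0,0]'>/dev/null; python3 w.py
```

```text
t 4.35 wheel 53.4 r 66 area 3190 box [137 249  79  61] | tool rad 101.4 tang -22.1 z 46 xerr -4.1 | Ft -4.8 Fr -1.1
t 4.90 wheel 56.2 r 66 area 3169 box [137 249  79  61] | tool rad 101.3 tang -22.4 z 46 xerr -4.5 | Ft -1.5 Fr -0.3
```

```bash
python3 -m jog '[1.4,0.2,0,-0.8, 1.4,0.2,0,-0.8, 1.4,0.2,0,-0.8, 1.4,0.2,0,-0.8, 1.4,0.2,0,-0.8]' >/dev/null; python3 w.py; python3 -m jog '[1.4,0.2,0,-0.8, 1.4,0.2,0,-0.8, 1.4,0.2,0,-0.8, 0,0,0,0, 0,0,0,0]'>/dev/null; python3 w.py
```

```text
t 5.45 wheel 58.9 r 66 area 3224 box [136 249  79  62] | tool rad 101.8 tang -21.1 z 46 xerr -3.2 | Ft -5.0 Fr -1.2
t 6.00 wheel 62.0 r 66 area 3190 box [136 249  80  62] | tool rad 101.5 tang -21.8 z 46 xerr -3.9 | Ft -0.9 Fr -1.2
```

```bash
python3 -m jog '[1.4,0.2,0,-0.8, 1.4,0.2,0,-0.8, 1.4,0.2,0,-0.8, 0,0,0,0, 0,0,0,0]' >/dev/null; python3 w.py
```

```text
t 6.55 wheel 64.3 r 66 area 3194 box [136 249  79  62] | tool rad 101.5 tang -21.8 z 46 xerr -3.8 | Ft -0.9 Fr -0.6
```

```bash
python3 -m jog '[1.4,0.2,0,-0.8, 1.4,0.2,0,-0.8, 1.4,0.2,0,-0.8, 1.4,0.2,0,-0.8, 0,0,0,0]' >/dev/null; python3 w.py; python3 -m jog '[1.4,0.2,0,-0.8, 1.4,0.2,0,-0.8, 1.4,0.2,0,-0.8, 0,0,0,0, 0,0,0,0]'>/dev/null; python3 w.py
```

```text
t 7.10 wheel 67.3 r 66 area 3209 box [136 249  79  62] | tool rad 101.6 tang -21.5 z 46 xerr -3.5 | Ft -2.4 Fr -1.4
t 7.65 wheel 69.6 r 66 area 3206 box [136 249  79  62] | tool rad 101.6 tang -21.5 z 46 xerr -3.5 | Ft -1.5 Fr -1.1
```

```bash
python3 -m jog '[1.4,0.2,0,-0.8, 1.4,0.2,0,-0.8, 1.4,0.2,0,-0.8, 1.4,0.2,0,-0.8, 0,0,0,0]' >/dev/null; python3 w.py; python3 -m jog '[1.4,0.2,0,-0.8, 1.4,0.2,0,-0.8, 1.4,0.2,0,-0.8, 0,0,0,0, 0,0,0,0]'>/dev/null; python3 w.py
```

```text
t 8.20 wheel 72.6 r 66 area 3223 box [136 249  79  62] | tool rad 101.6 tang -21.4 z 46 xerr -3.3 | Ft -2.6 Fr -0.9
t 8.75 wheel 75.1 r 66 area 3206 box [136 249  78  62] | tool rad 101.7 tang -21.5 z 46 xerr -3.4 | Ft -0.8 Fr 0.3
```

```bash
python3 -m jog '[1.4,0.2,0,-0.8, 1.4,0.2,0,-0.8, 1.4,0.2,0,-0.8, 1.4,0.2,0,-0.8, 0,0,0,0]' >/dev/null; python3 w.py; python3 -m jog '[1.4,0.2,0,-0.8, 1.4,0.2,0,-0.8, 1.4,0.2,0,-0.8, 0,0,0,0, 0,0,0,0]'>/dev/null; python3 w.py
```

```text
t 9.30 wheel 78.6 r 66 area 3224 box [136 249  79  62] | tool rad 101.5 tang -21.8 z 46 xerr -3.7 | Ft -0.5 Fr -0.4
t 9.85 wheel 80.6 r 66 area 3278 box [136 248  78  63] | tool rad 101.5 tang -21.9 z 46 xerr -3.4 | Ft -0.3 Fr 0.0
```

```bash
python3 -m jog '[1.4,0.2,0,-0.8, 1.4,0.2,0,-0.8, 0,0,0,0, 0,0,0,0, 0,0,0,0]' >/dev/null; python3 w.py
```

```text
t 10.40 wheel 81.6 r 66 area 3262 box [135 248  79  63] | tool rad 101.6 tang -21.2 z 46 xerr -2.7 | Ft -3.4 Fr -0.4
```

```bash
python3 -m jog '[1,0.1,0,-0.5, 0,0,0,0, 0,0,0,0, 0,0,0,0, 0,0,0,0]' >/dev/null; python3 w.py
```

```text
t 10.95 wheel 82.1 r 66 area 3258 box [135 248  79  63] | tool rad 101.6 tang -21.2 z 46 xerr -2.7 | Ft -5.1 Fr -0.3
```

```bash
python3 -m jog '[-1,-0.1,0,0.5, -1,-0.1,0,0.5, 0,0,0,0, 0,0,0,0, 0,0,0,0]' >/dev/null; python3 w.py;  python3 -m jog '[-1,0,0,0, -1,0,0,0, -1,0,0,0, 0,0,0,0, 0,0,0,0]' >/dev/null; python3 w.py
```

```text
t 11.50 wheel 81.6 r 66 area 3262 box [135 248  79  63] | tool rad 101.5 tang -21.6 z 46 xerr -3.2 | Ft -0.3 Fr -1.6
t 12.05 wheel 81.4 r 66 area 3627 box [135 243  79  66] | tool rad 101.5 tang -24.5 z 46 xerr -3.0 | Ft 0.7 Fr -0.4
```

```bash
python3 -m jog '[-2,0,0,0, -2,0,0,0, -2,0,0,0, 0,0,0,0, 0,0,0,0]' >/dev/null; python3 w.py;  python3 -m jog '[2,0,0,0, 2,0,0,0, 2,0,0,0, 2,0,0,0, 0,0,0,0]' >/dev/null; python3 w.py;python3 -m jog '[1,0,0,0, 1,0,0,0, 1,0,0,0, 0,0,0,0, 0,0,0,0]' >/dev/null; python3 w.py
```

```text
t 12.60 wheel 81.0 r 66 area 4215 box [133 233  80  72] | tool rad 101.3 tang -29.9 z 46 xerr -2.6 | Ft -0.3 Fr 0.1
t 13.15 wheel 81.6 r 66 area 3371 box [135 247  79  63] | tool rad 101.5 tang -22.5 z 46 xerr -3.2 | Ft 0.0 Fr 0.2
t 13.70 wheel 82.2 r 66 area 3178 box [136 249  79  62] | tool rad 101.4 tang -21.5 z 46 xerr -3.8 | Ft -3.6 Fr 0.2
```

```bash
python3 -m jog '[0.7,0.1,0,-0.4, 0.7,0.1,0,-0.4, 0,0,0,0, 0,0,0,0, 0,0,0,0]' >/dev/null; python3 w.py
```

```text
t 14.25 wheel 82.8 r 66 area 3189 box [136 249  79  62] | tool rad 101.4 tang -21.5 z 46 xerr -3.6 | Ft -7.1 Fr -0.5
```

```bash
python3 -m jog '[-2,0,0,0, -2,0,0,0, -2,0,0,0, -2,0,0,0, -2,0,0,0]' >/dev/null; python3 -m jog '[-3,0,0,0, 0,0,0,0, 0,0,0,0, 0,0,0,0, 0,0,0,0]';  python3 w.py
```

```text
t: 15.3
eef_pos: [0.4749, 0.3538, 0.0463]
orientation: [0.524, -3.097, 0.0]
ft_force: [0.5, 0.0, 0.4]
gripper_width: 0.0
finger_force: 0.0
t 15.30 wheel 81.2 r 66 area 4305 box [132 231  80  73] | tool rad 101.6 tang -30.6 z 46 xerr -2.0 | Ft -0.5 Fr -0.2
```

The stop is confirmed: the push faded at about 79°, then met 7 N at rest, and the wheel sprang back to 81.2° when released. Now lifting off and going to the bottle.

```bash
python3 -m jog '[0,0,-20,0, 0,0,-30,0, 0,0,-40,6, 0,0,-30,8, 0,0,0,8]' >/dev/null; python3 -m jog '[0,0,0,6.7, 0,0,0,0, 0,0,0,0, 0,0,0,0, 0,0,0,0]' 50 >/dev/null; python3 g.py 440 -38 150 170.5; python3 w.py
```

```text
t 16.35 pos [474.9 353.8 166.1] xang 170.6 tool shift [ -29.7 -392.3   16.1] twist 0.1 F [-0.1 -0.6 -0.7]
t 16.35 wheel 79.9 r 67 area 1542 box [195 196  46  43] | tool rad 102.3 tang -28.4 z 166 xerr -29.3 | Ft 0.3 Fr -0.6
```

```bash
python3 -m jog '[-3,-30,0,0, -3,-45,0,0, -4,-45,0,0, -4,-45,0,0, -4,-45,0,0]' >/dev/null; python3 -m jog '[-4,-45,0,0, -4,-45,0,0, -4,-45,0,0, 0,-40,10,0, 0,-7,6,0]' >/dev/null; python3 -m jog '[0,0,0,0, 0,0,0,0, 0,0,0,0, 0,0,0,0, 0,0,0,0]' >/dev/null; python3 g.py 440 -38 60 170.5
python3 - <<'E'
from h import *
d=snap("wrist");save("w3",d);cv2.imwrite("pics/w3.png",cv2.resize(d["img"],(800,600),interpolation=cv2.INTER_CUBIC))
print(pix(d,[[.4386,-.0396,.057],[.44,-.038,.057]])/.64)
E
```

```text
t 17.9 pos [440.  -36.9 150.5] xang 170.6 tool shift [-0.1 -1.1 90.5] twist 0.1 F [-0.2  0.7 -0.3]
[[396.70189345 307.91539112]
 [400.21784995 309.96852962]]
```

View pics/w3.png

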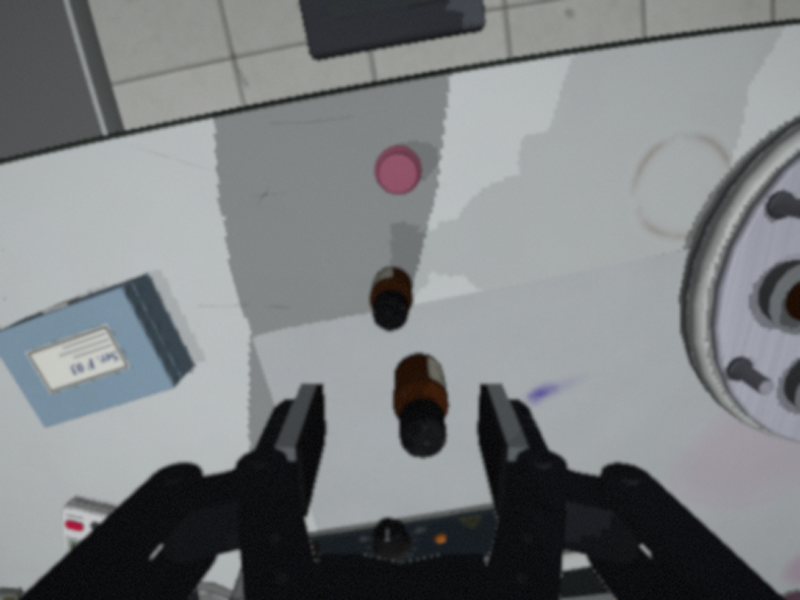

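The wrist view confirms the small amber bottle at (390,309). The larger amber one is at (422,430) and the pink one at (398,170). I'm descending on the small amber.

```bash
python3 -c "
from h import *
print(world(load('w3'),(390*.64,309*.64),.057))"; python3 g.py 437.5 -41 14 170.5; python3 -m jog '[1,-2,15,0, 1,-2,20,0, 0,0,20,0, 0,0,15,0, 0,0,0,0]'; python3 g.py 437.5 -41 14 170.5
```

```text
[ 0.43861792 -0.04310053  0.057     ]
t 17.95 pos [439.9 -37.1 150.4] xang 170.6 tool shift [  1.8  -4.3 136.4] twist 0.1 F [ 0.7  0.7 -0.6]
t: 18.45
eef_pos: [0.4362, -0.0408, 0.0788]
orientation: [-0.259, -3.128, -0.001]
ft_force: [-0.1, -1.1, -0.0]
gripper_width: 0.05
finger_force: 0.0
t 18.45 pos [436.2 -40.8  78.8] xang 170.5 tool shift [-1.6 -0.  64.8] twist 0.0 F [-0.1 -1.1 -0. ]
```

```bash
python3 -m jog '[-0.5,-1,20,0, 0,0,20,0, 0,0,15,0, 0,0,9,0, 0,0,0,0]'; python3 -m jog '[0,0,0,0, 0,0,0,0, 0,0,0,0, 0,0,0,0, 0,0,0,0]' 0;  python3 -m jog '[0,0,0,0, 0,0,0,0, 0,0,0,0, 0,0,0,0, 0,0,0,0]'
```

```text
t: 18.95
eef_pos: [0.4373, -0.0422, 0.016]
orientation: [-0.26, -3.13, -0.0]
ft_force: [-0.5, 0.4, -0.2]
gripper_width: 0.05
finger_force: 0.0
t: 19.45
eef_pos: [0.4381, -0.0426, 0.0173]
orientation: [0.26, 3.129, -0.001]
ft_force: [-1.2, -0.6, 6.1]
gripper_width: 0.0233
finger_force: 58.5
t: 19.95
eef_pos: [0.4381, -0.0426, 0.0174]
orientation: [0.26, 3.129, -0.001]
ft_force: [-1.7, 0.5, 5.8]
gripper_width: 0.0228
finger_force: 58.5
```

```bash
python3 -m jog '[0,0,-5,0, 0,0,-15,0, 0,0,-25,0, 0,0,-35,0, 0,0,-40,0]';  python3 -m jog '[0,0,-20,0, 0,0,0,0, 0,0,0,0, 0,0,0,0, 0,0,0,0]'
python3 - <<'E'
from h import *
d=snap("wrist");s=snap("scene")
cv2.imwrite("pics/w4.png",np.hstack([cv2.resize(d["img"][180:384,170:350],(397,450)),cv2.resize(s["img"][100:280,200:360],(400,450))]))
E
python3 g.py 494.4 313 160 170
```

```text
t: 20.45
eef_pos: [0.4369, -0.0422, 0.1377]
orientation: [-0.26, -3.13, -0.0]
ft_force: [0.7, -0.6, -0.5]
gripper_width: 0.0233
finger_force: 58.8
t: 20.95
eef_pos: [0.4369, -0.0423, 0.1553]
orientation: [-0.26, -3.129, -0.001]
ft_force: [1.0, 0.2, -0.6]
gripper_width: 0.0233
finger_force: 58.8
t 21.05 pos [437.1 -42.3 155.5] xang 170.5 tool shift [  2.2 359.9  -4.4] twist 0.5 F [ 0.1 -0.4 -0.7]
```

View pics/w4.png

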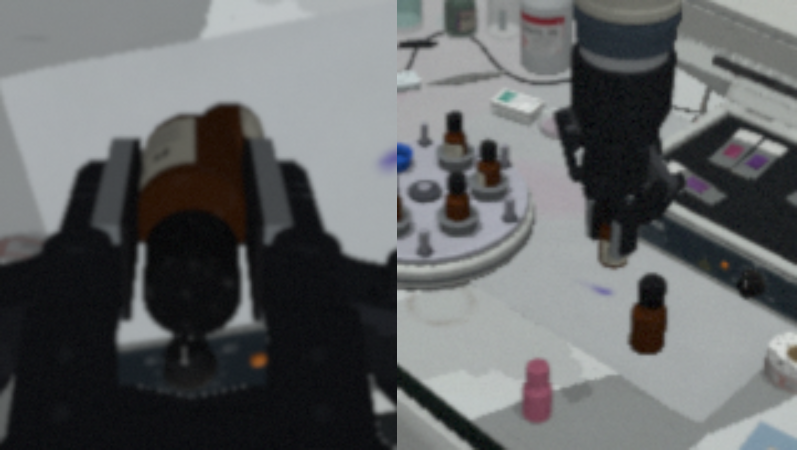

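The bottle is held upright in the fingers (left panel, cap at 192,270) and the neighbours haven't moved. Carrying it to the pocket.

```bash
python3 -m jog '[0,15,-5,0, 0,30,0,0, 0,40,0,0, 0,45,0,0, 0,45,0,0]' >/dev/null; python3 -m jog '[0,45,0,0, 0,45,0,0, 0,40,0,0, 0,25,0,0, 0,15,0,0]' >/dev/null; python3 -m jog '[1,7,0,0, 1,6,0,0, 0,0,0,0, 0,0,0,0, 0,0,0,0]' >/dev/null; python3 w.py
python3 - <<'E'
from h import *
d=snap("wrist");save("w5",d);s=snap("scene");save("s5",s)
cv2.imwrite("pics/w5.png",np.hstack([cv2.resize(d["img"][150:384,140:374],(400,400)),cv2.resize(s["img"][90:220,140:270],(400,400))]))
E
python3 g.py 493.5 314 100 170
```

```text
t 22.55 wheel 79.4 r 67 area 1727 box [238 168  48  47] | tool rad 54.7 tang -31.8 z 162 xerr -29.0 | Ft 0.2 Fr 0.3
t 22.7 pos [494.8 310.5 161.5] xang 170.5 tool shift [ 1.8  3.2 61.5] twist 0.5 F [ 0.5 -0.3  0.5]
```

View pics/w5.png

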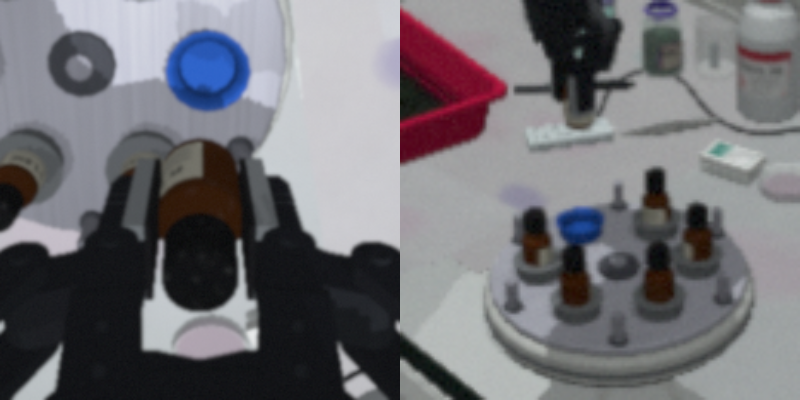

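```bash
python3 -m jog '[1,1,15,0.5, 0.5,2,20,0, 0,0,25,0, 0,0,18,0, 0,0,3,0]'; python3 -m jog '[0,0,0,0, 0,0,0,0, 0,0,0,0, 0,0,0,0, 0,0,0,0]';python3 g.py 493.5 314 55.5 170
python3 - <<'E'
from h import *
d=snap("wrist");s=snap("scene")
cv2.imwrite("pics/w6.png",np.hstack([cv2.resize(d["img"][150:384,140:374],(400,400)),cv2.resize(s["img"][90:220,140:270],(400,400))]))
E
```

```text
t: 23.2
eef_pos: [0.4926, 0.3135, 0.0783]
orientation: [-0.274, -3.127, 0.003]
ft_force: [-1.1, -0.7, 0.6]
gripper_width: 0.0231
finger_force: 58.9
t: 23.7
eef_pos: [0.4939, 0.3143, 0.0808]
orientation: [0.274, 3.129, 0.001]
ft_force: [-0.1, 0.2, 0.2]
gripper_width: 0.0231
finger_force: 58.9
t 23.7 pos [493.9 314.3  80.8] xang 170.0 tool shift [ 0.4 -0.4 25.3] twist -0.0 F [-0.1  0.2  0.2]
```

View pics/w6.png

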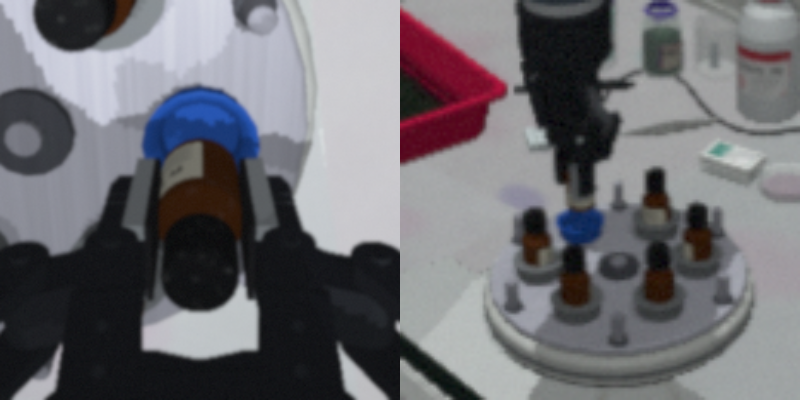

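The bottle is over the blue collar, lined up at x≈202 with its own axis. Lowering slowly.

```bash
python3 -m jog '[0,0,4,0, 0,0,4,0, 0,0,3,0, 0,0,2,0, 0,0,0,0]' | sed -n 2,4p; python3 -m jog '[0,0,2,0, 0,0,2,0, 0,0,2,0, 0,0,0,0, 0,0,0,0]'| sed -n 2,4p; python3 g.py 493.5 314 55.5 170
```

```text
eef_pos: [0.4935, 0.3141, 0.0668]
orientation: [-0.274, -3.129, 0.001]
ft_force: [0.8, 0.1, -0.5]
eef_pos: [0.4937, 0.3142, 0.0613]
orientation: [-0.274, -3.13, 0.0]
ft_force: [0.2, 0.6, -0.3]
t 24.8 pos [493.7 314.2  61.3] xang 170.0 tool shift [ 0.2 -0.2  5.8] twist -0.0 F [ 0.2  0.6 -0.3]
```

```bash
python3 -m jog '[0,0,1.5,0, 0,0,1.5,0, 0,0,1.5,0, 0,0,0,0, 0,0,0,0]' | sed -n 2,4p; python3 -m jog '[0,0,0.8,0, 0,0,0,0, 0,0,0,0, 0,0,0,0, 0,0,0,0]'| sed -n 2,4p; python3 g.py 493.5 314 55.5 170
```

```text
eef_pos: [0.4937, 0.3142, 0.0567]
orientation: [-0.274, -3.13, 0.0]
ft_force: [0.6, -0.6, -2.0]
eef_pos: [0.4937, 0.3142, 0.056]
orientation: [0.274, 3.13, 0.0]
ft_force: [0.1, -0.3, 0.2]
t 25.8 pos [493.7 314.2  56. ] xang 170.0 tool shift [ 0.2 -0.3  0.5] twist -0.0 F [ 0.1 -0.3  0.2]
```

```bash
python3 -m jog '[0,0,0.6,0, 0,0,0.4,0, 0,0,0,0, 0,0,0,0, 0,0,0,0]'| sed -n 2,4p
```

```text
eef_pos: [0.4939, 0.3142, 0.0554]
orientation: [0.274, 3.129, 0.0]
ft_force: [-1.4, -0.4, 4.4]
```

Contact with the pocket floor at 4 N. Opening partway to release, then retreating straight up.

```bash
python3 -m jog '[0,0,0,0, 0,0,0,0, 0,0,0,0, 0,0,0,0, 0,0,0,0]' 40|sed -n 2,6p; python3 -m jog '[0,0,-10,0, 0,0,-15,0, 0,0,-25,0, 0,0,-35,0, 0,0,-35,0]' |sed -n 2,6p; python3 -m jog '[-45,0,0,0, -45,0,0,0, 0,0,0,0, 0,0,0,0, 0,0,0,0]' >/dev/null
python3 - <<'E'
from h import *
d=snap("wrist");s=snap("scene");save("w7",d)
cv2.imwrite("pics/w7.png",np.hstack([cv2.resize(d["img"],(480,360)),cv2.resize(s["img"][70:230,130:270],(315,360))]))
q=[.4841,.2498]
E
```

```text
eef_pos: [0.4937, 0.3142, 0.0548]
orientation: [-0.274, -3.129, 0.0]
ft_force: [-0.1, 0.1, -0.7]
gripper_width: 0.0401
finger_force: 0.0
eef_pos: [0.4934, 0.3141, 0.1768]
orientation: [-0.274, -3.129, 0.0]
ft_force: [0.9, 1.0, 0.3]
gripper_width: 0.0397
finger_force: 0.0
```

View pics/w7.png

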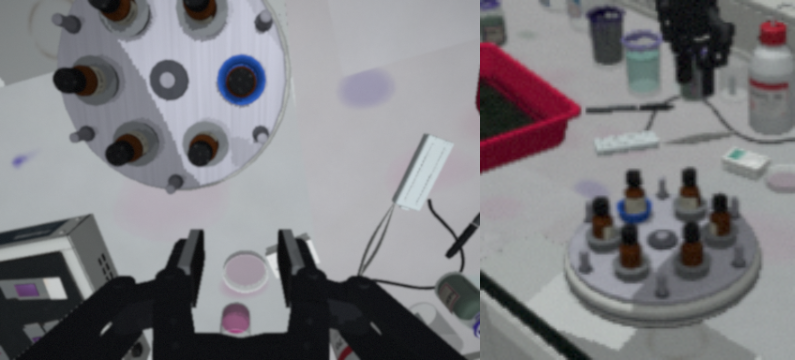

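The bottle stands upright in the blue collar (wrist 241,80), as tall as its neighbours. Last check is the wheel angle.

```bash
python3 - <<'E'
from h import *
d=load("w7");g=lambda u,v:(u*512/480,v*384/360)
pts=[(g(169,79),0,.046,0),(g(241,80),.066,.05,0)]+[(g(*p),.098,.062,o) for p,o in [((263,18),30),((58,22),150),((78,135),210),((174,183),270),((262,137),330)]]
q,r=fitwheel(d,pts);print(q.round(4),np.degrees(q[2]),r.tolist())
o=bot.get_obs();print(o["t"])
E
```

```text
[0.4841 0.2497 1.3971] 80.04599720028031 [[-1.0, 0.6], [1.4, -1.1], [3.6, -3.8], [-1.1, -2.8], [-3.3, 3.4], [-2.3, 6.8], [1.9, 0.1]]
27.9
```

```bash
python3 -c "
from rig import bot
print(bot.hand_in())"
```

```text
the job is handed in; nothing more can be done
None
```

The wheel clicked into its next stop, and my last measurement put it still at that angle (about 80°). The amber bottle stands upright and fully down in the blue pocket; I handed in at about 28 s.

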